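Hook up a chip pail on the bench rail

TASK

Take the S-hook (the one with an open curl at both ends) out of the slotted wooden rack, hook it over the steel rail in the gap between the two black clamps and let go of it there. Then hang the small pail by the middle of its wire bail in the hook's lower curl, so that it hangs free and still. Keep the pail upright and leave the other hooks and everything else on the bench where they are.

Things in the scene. Friction and masses are not known exactly. Their poses are not given: they have to be found in the camera images.
- shook: S-hook of plain 8 mm round steel bar, 120 mm tall, 70 g, upright in a rack slot (may lean a few degrees), its +x pointing as the rack's. Flat in its own x-z plane. Origin 61 mm above its foot, 58 below its top. The upper curl opens to +x, the lower to -x; the straight back at x = -20, z 10 to 34 mm is a good grip. Hung with nothing on it, it swings and turns easily when touched
- shook_top (a point): inside of the S-hook's upper curl, highest point, which rests on the rail; 50 mm above the hook's origin, axes as the hook. Bar centre line, upper part, (x, z) in mm from the hook's origin: tip (20,29), (20,34), half circle of radius 20 about (0,34) over the top to (-20,34), straight down to (-20,10), slanting to (18,-26)
- shook_low (a point): inside of the S-hook's lower curl, lowest point, where the bail comes to rest; 53 mm below the hook's origin, axes as the hook. Bar centre line, lower part, (x, z) in mm from the hook's origin: from (18,-26) down to (18,-40), half circle of radius 18 about (0,-40) underneath (9 mm flat foot at z -57) to (-18,-40), tip (-18,-36)
- jhook: a J-hook of the same bar in another slot: the same lower curl but only a straight shank above (109 mm from foot to upper end at z +48). Leave it. Origin 61 mm above its foot, axes as the S-hook
- eyehook: a hook of the same bar in another slot: the same lower curl, and a small closed eye (32 mm outside) above, top at z +46. Leave it. Origin 61 mm above its foot, axes as the S-hook
- rack: fixed wooden block 90 (x) x 230 (y) x 46 mm high with three slots at y = -70, 0 and +70 mm, each 47 (x) x 11.5 (y) mm and 34 mm deep, one hook standing in each (which is where varies). Origin: centre of its underside on the bench
- rail: fixed stand: a level round steel bar, 12 mm diameter, 460 mm long along its y, centre 300 mm above the bench, on two square posts (22 mm, 320 mm tall) at y = -220 and +220 mm with feet 50 x 60 x 8 mm. Origin on the bench under the middle of the bar; -x side faces the robot
- rail_mid (a point): centre of the bar at the middle of its length; y along the bar, z up
- clamp_r: black spring clamp fixed on the bar, towards its -y end; origin on the bar's centre line, axes as the rail. It reaches from x -12 to +110 mm, 24 mm wide along y (26 mm at the pivot); its jaws reach 15 mm above and below the bar's centre line, its handles (x above 26 mm) 45 mm above and below
- clamp_l: the same clamp towards the bar's +y end; the hook goes between the two, more than 120 mm of free bar
- pail: small steel pail with chips in it, 72 mm wide at the foot, 88 at the rim, 70 high, 0.15 to 0.3 kg. Stiff upright bail (8 mm round wire, does not fold) in its y-z plane: straight legs at y = -50 and +50 mm from z 50 to 112, then sloping through y 18, z 136 to the middle at z 140 (centre line). Origin: centre of its underside, z up. Stands on the bench
- bail_top (a point): the underside of the bail's middle, 136 mm above the pail's origin: what rests in the hook's lower curl; axes as the pail
- panel: cast resin panel 140 (x) x 240 (y) mm lying on two wood blocks, top 40 mm above the bench, under the rail; leave it. Origin: underside centre
- jar: closed jar, 72 mm diameter, 85 mm high, leave it (it and the pail may have changed places). Origin: underside centre
- bottle: white bottle, 60 mm diameter, 170 mm high, leave it. Origin: underside centre
- offcut: wood offcut 90 x 55 x 32 mm, leave it. Origin: underside centre
Things that resemble listed ones, but are neither listed nor needed, are in the scene too. Several things have the shape of the pail; the one meant has the colours described above.

How it is judged:
On the way, in this order (a step that is already met when the one before it is completed fails the run):
1. the S-hook hangs on the rail between the clamps, let go, and the pail is not on it yet (contact force between shook and rail above 0.2 N and distance between shook_top and rail_mid below 0.2 m and x of shook_top in the frame of rail_mid between -0.014 and 0.014 m and z of shook_top in the frame of rail_mid between -0.004 and 0.012 m and y of shook_top in the frame of clamp_r above 0.014 m and y of shook_top in the frame of clamp_l below -0.014 m and angle between shook's own z axis and vertical below 0.45 rad and linear speed of shook below 0.05 m/s and contact force between the fingers and shook below 0.05 N and height (world z) of pail below 0.02 m), for 0.2 s.
2. the pail hangs by its bail from the hook's lower curl (contact force between shook and rail above 0.2 N and distance between shook_top and rail_mid below 0.2 m and x of shook_top in the frame of rail_mid between -0.014 and 0.014 m and z of shook_top in the frame of rail_mid between -0.004 and 0.012 m and y of shook_top in the frame of clamp_r above 0.014 m and y of shook_top in the frame of clamp_l below -0.014 m and angle between shook's own z axis and vertical below 0.45 rad and contact force between pail and shook above 0.8 N and distance between bail_top and shook_low below 0.015 m and height (world z) of pail above 0.055 m and angle between pail's own z axis and vertical below 0.25 rad), for 0.2 s.
At the end, for the whole second after the job is handed in: S-hook on the rail (curl within 14 mm of the bar, between the clamps, under 26 deg lean); pail hangs still (under 50 mm/s) and within 14 deg of upright, bail middle within 15 mm of the lower curl's bottom; other hooks within 20 mm, other things within 30 mm of their starts (all of step 2 and linear speed of each of shook, pail below 0.05 m/s and distance of each of panel, jar, bottle, offcut from where it was at the start of the episode below 0.03 m and distance of each of jhook, eyehook from where it was at the start of the episode below 0.02 m); the robot touches nothing.
It fails at once if the pail is tipped more than 46 degrees (angle between pail's own z axis and vertical above 0.8 rad).
It fails at once if one of the other hooks is pulled out or shoved (over 40 mm) (distance of any of jhook, eyehook from where it was at the start of the episode above 0.04 m).
It fails at once if another thing on the bench is knocked away (over 50 mm) (distance of any of panel, jar, bottle, offcut from where it was at the start of the episode above 0.05 m).
It also fails if it takes over 72 s, if anything falls off the work surface, if the arm or the gripper's body presses on something with over 40 N, if the wrist force passes 120 N, or if a joint passes its speed limit or range.

ROBOT

A 6-joint arm with a two-finger parallel gripper is mounted at the origin on the work surface. World frame = base frame: x ahead of the robot, y to its left, z up, the work surface at z = 0. Lengths are in m, angles in rad, forces in N, time in s.
With the tool pointing down it reaches from about 0.225 to 0.725 m from the base axis. Payload 3.1 kg.
Tool frame: the origin (TCP) lies at the very end of the fingers, on their centre line; the grasp point (between the pads) lies 19 mm behind it (r.grip_point_offset is the z of the grasp point in the tool frame, in m); z points along the fingers, y is the line along which they close (so a half turn about z gives the same grasp; the last joint's range is limited). The gripper opens to 85 mm and grips with 20 to 120 N. Pads are 22 mm wide; open, the fingers measure 114 mm over their backs; the gripper's body (76 mm by 85 mm) begins 54 mm behind the grasp point. The pads swing forward as they close: fully open they stand 13 mm farther back than shut.
Start: joints at [1.112, 0.048, 0.099, 1.622, 0, 1.443], TCP at [0.171, 0.497, 0.231] pointing down, gripper open.
Joint ranges: [-2.91, 2.91], [-0.99, 1.94], [-1.21, 1.42], [-2.12, 2.29], [-1.49, 1.47], [-3.14, 3.14]. Speed limits (rad/s): [2.79, 2.79, 3.14, 3.14, 3.14, 3.14].

INTERFACE

Orientations are given as a rotation vector (axis times angle).
In Python, from plant import r gives the robot as it stands. Calls block until the motion is done:
- r.goto(position, orientation): joint-space move of the TCP to a pose.
- r.move_straight(position, ori=None, max_speed=0.15, guard=None): straight line of the TCP; ori=None keeps the orientation; max_speed is the mean speed in m/s. With guard (N) it stops when the force on the tool has changed by that much, and returns True; else False.
- r.set_joints(angles): joint-space move.
- r.gripper_to(opening, newtons=None): opening from 0.0 (shut) to 1.0 (fully open); newtons is the grip in N (None keeps the last); returns when the fingers have stopped.
- r.pause(seconds).
- r.solve_ik(position, orientation): joint angles nearest the present ones, or None.
- r.snapshot(name): name is "scene" or "top"; returns a dict with "pixels" (400x640x3 uint8, blue, green, red), "depth" (400x640 float32, m along the optical axis (not along the pixel's ray), 0 where there is no reading), "fx", "fy", "cx", "cy" (pixels), "k1" (the pictures are not rectified: a ray, as slopes to the right and down, at radius r is drawn at 1 + k1 r^2 times it, then the intrinsics apply), "xyz" and "orientation" of the camera in the world. Camera axes: x right, y down, z forward; pixel columns grow to the right and rows downward; lengths in m; the calibration is good to about 2 mm. A picture is of the moment at which its call begins.
A pose or a line that the arm cannot do raises r.PlanningError and nothing moves.
- r.close_job(): hands the job in; it is judged then, once.
Readings, each from a call of its own:
- r.read_t(): time.
- r.read_qpos(): joint angles.
- r.read_qvel(): joint speeds.
- r.read_joint_torque(): joint torques, N m.
- r.read_tool_pos(): TCP position.
- r.read_orientation(): TCP orientation.
- r.read_wrist_force(): force on the tool from outside, world axes, zero at the start.
- r.read_wrist_torque(): the same for the moment, N m.
- r.read_width(): opening from 0.0 (shut) to 1.0 (fully open).
- r.read_gripper_force(): force on a finger pad.
Only numpy, scipy, OpenCV 4.12 (cv2) and the standard library are available. Lean on these libraries where they do the work, as an engineer would, in place of code of your own. Each camera call takes 0.05 s, during which the arm holds its last target. There are 200 camera calls.

## Working session

There is one attempt and no reset: what is moved stays moved. The work goes in short steps, each a Python script; the robot and the scene stay as the last script left them, time stands still between calls to the robot, and variables do not carry over. Pictures are saved under pics/ and viewed, at most 10 in all, crops included, and the job is handed in when it is done.

```bash
ls; mkdir -p pics; cat > h.py <<'E'
import numpy as np, cv2
from scipy.spatial.transform import Rotation as R
from plant import r
def snap(n):
    s=r.snapshot(n); np.savez(f'/tmp/{n}.npz',**{k:np.array(v) for k,v in s.items()}); return s
def load(n): return dict(np.load(f'/tmp/{n}.npz'))
def rays(s,uv):
    K=np.array([[s['fx'],0,s['cx']],[0,s['fy'],s['cy']],[0,0,1]],float)
    p=(np.atleast_2d(uv)-[s['cx'],s['cy']])/[s['fx'],s['fy']]
    q=p.copy()
    for _ in range(20): q=p/(1+float(s['k1'])*(q**2).sum(1,keepdims=True))
    M=R.from_rotvec(s['orientation']).as_matrix() if np.size(s['orientation'])==3 else np.array(s['orientation'])
    return np.array(s['xyz'],float), np.c_[q,np.ones(len(q))]@M.T
def plane(s,uv,z):
    o,d=rays(s,uv); return o+d*((z-o[2])/d[:,2])[:,None]
def cloud(s):
    v,u=np.mgrid[:400,:640]; o,d=rays(s,np.c_[u.ravel(),v.ravel()].astype(float))
    P=(o+d*s['depth'].reshape(-1,1)).reshape(400,640,3); P[s['depth']==0]=np.nan; return P
def proj(s,P):
    M=R.from_rotvec(s['orientation']).as_matrix()
    c=(np.atleast_2d(P)-s['xyz'])@M; q=c[:,:2]/c[:,2:]
    q=q*(1+float(s['k1'])*(q**2).sum(1,keepdims=True)); return q*[s['fx'],s['fy']]+[s['cx'],s['cy']]
E
python3 - <<'E'
from h import *
for n in('scene','top'):
    s=snap(n); cv2.imwrite(f'pics/{n}0.png',s['pixels']); print(n,s['xyz'],s['orientation'],s['fx'],s['k1'])
print(r.grip_point_offset,r.read_t(),r.read_orientation())
E
```

```text
pics
scene [ 1.05386617 -0.77391729  1.03335114] [-2.23825346 -0.65831618  0.30870849] 428.2751693277294 -0.11298675270418938
top [ 0.26487979 -0.01561447  1.49112252] [-2.05824029  2.15620002 -0.22468489] 471.1789326651811 0.03272861464043257
-0.0187 0.1 [-0.51717828 -3.09813856  0.00313864]
```

View pics/scene0.png

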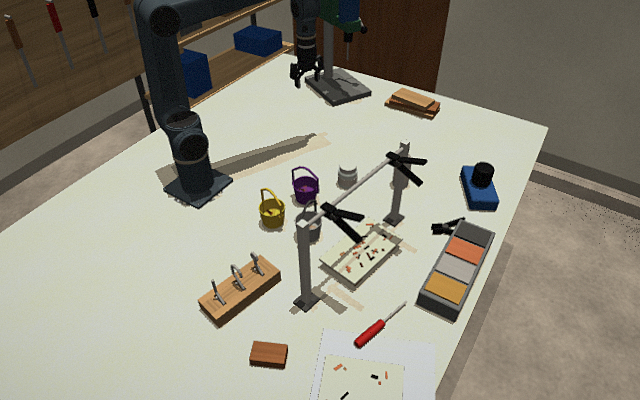

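View pics/top0.png

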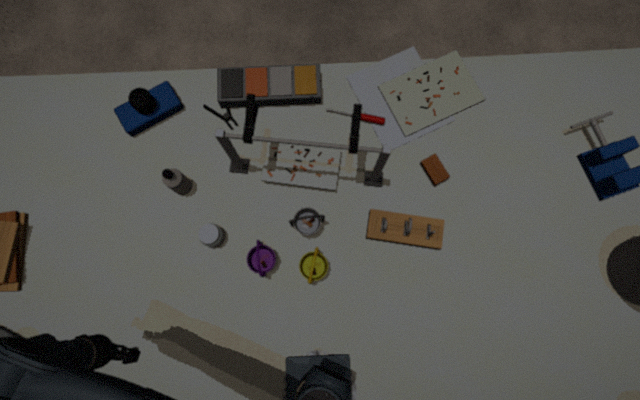

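The scene picture shows three hooks in the rack at about (218,292), (237,275) and (258,263). The pails are yellow (271,210), purple (305,187) and grey steel (310,225). The rail runs from (303,222) to (405,147), with clamps at (343,220) and (405,163). In the top picture the rack is at (405,228), the steel pail at (308,222), and the clamps at (250,118) and (355,128).

Candidates for the S-hook are the three rack hooks, and for the pail the yellow, purple and steel ones. I'll check with one close crop.

```bash
python3 - <<'E'
from h import *
s=load('scene')['pixels'];t=load('top')['pixels']
a=cv2.resize(s[240:330,190:290],None,fx=4,fy=4,interpolation=cv2.INTER_CUBIC)
b=cv2.resize(t[200:255,360:450],(400,244),interpolation=cv2.INTER_CUBIC)
c=cv2.resize(t[200:244,275:345],(400,251),interpolation=cv2.INTER_CUBIC)
bc=np.vstack([b,c])[:360]; bc=cv2.convertScaleAbs(np.vstack([b,c]),alpha=1.6)
a=np.vstack([a,np.zeros((495-360,400,3),np.uint8)])
cv2.imwrite('pics/crop.png',np.hstack([a,bc]))
# measurements
S=load('scene');T=load('top');PS=cloud(S);PT=cloud(T)
for nm,P,I in(('S',PS,S),('T',PT,T)):
    hsv=cv2.cvtColor(I['pixels'],cv2.COLOR_BGR2HSV)
    print(nm,'table z',np.nanmedian(P[...,2]))
    # rail band z 0.28..0.325
    x,y,z=P[...,0],P[...,1],P[...,2]
    reg=(x>0.3)&(x<0.75)&(abs(y)<0.5)
    m=reg&(z>.295)&(z<.312)
    print('rail',m.sum(),np.nanmedian(P[m],0), np.polyfit(y[m],x[m],1), y[m].min(),y[m].max())
    dk=reg&(z>.25)&(z<.36)&(hsv[...,2]<60)
    n,l,st,ce=cv2.connectedComponentsWithStats(dk.astype(np.uint8))
    for i in range(1,n):
        if st[i,4]>15: q=P[l==i]; print(' dark',st[i,4],ce[i],q.min(0),q.max(0))
    rk=reg&(z>.04)&(z<.05)&(x<.6)
    n,l,st,ce=cv2.connectedComponentsWithStats(rk.astype(np.uint8))
    for i in range(1,n):
        if st[i,4]>60: q=P[l==i]; print(' z45',st[i],ce[i],q.min(0),q.max(0),cv2.minAreaRect(q[:,:2].astype(np.float32)))
E
```

```text
S table z 4.5028175569172824e-05
rail 702 [ 0.66727542 -0.02564453  0.30402932] [0.14675566 0.67061083] -0.22242691118186475 0.23718793752047496
 dark 304 [398.86184211 162.19736842] [0.67675576 0.13196014 0.27216238] [0.7499204  0.21770657 0.32979155]
 dark 614 [342.06677524 219.41693811] [ 0.63358511 -0.14953396  0.25851979] [ 0.74995382 -0.11264371  0.34483413]
 z45 [ 198  254   82   67 1874] [238.04215582 287.37299893] [ 0.39521273 -0.41441878  0.04003381] [ 0.52574989 -0.16803595  0.0499995 ] ((0.46007025241851807, -0.2908836603164673), (0.2339620590209961, 0.09506635367870331), 79.07099151611328)
T table z -0.0005000755542344804
rail 766 [0.66596643 0.01441566 0.3046155 ] [0.15243228 0.66343506] -0.21268844258823585 0.2412963475602664
 dark 425 [354.73647059 129.06117647] [ 0.63176624 -0.14526457  0.26374567] [ 0.74989052 -0.10638949  0.34756201]
 dark 315 [248.6952381  127.13650794] [0.67287391 0.13782858 0.27707741] [0.74882942 0.16992323 0.33044151]
 dark 84 [222.85714286 139.57142857] [0.68369379 0.20858377 0.25074917] [0.70310097 0.23987992 0.31370536]
 dark 70 [383.25714286 155.92857143] [ 0.61925074 -0.21391939  0.25089148] [ 0.63329939 -0.19080907  0.31629953]
 z45 [ 366  208   79   41 1732] [405.40704388 228.00288684] [ 0.39253494 -0.40964148  0.04000524] [ 0.52566632 -0.16555864  0.04998426] ((0.45905596017837524, -0.2884383201599121), (0.2331942617893219, 0.09384746104478836), 78.45993041992188)
```

View pics/crop.png

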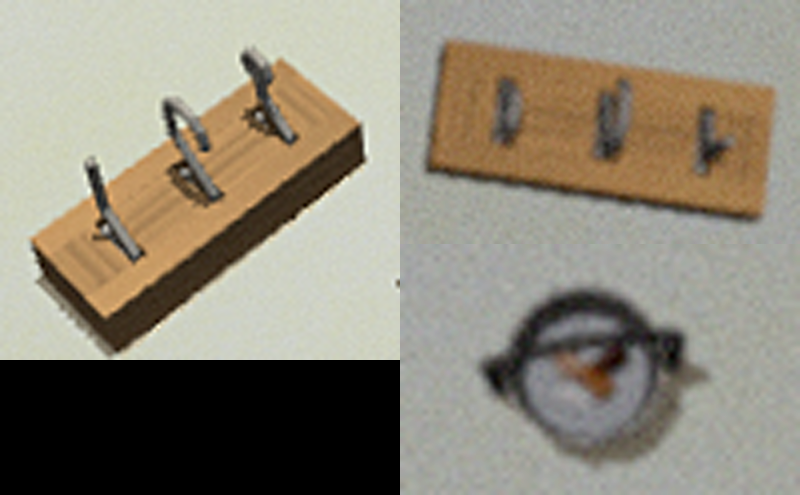

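The S-hook is the middle one, at scene (237,275): an open curl opening towards the camera (+x). The near hook at (218,292) has a plain shank, so it is the J-hook, and the far one at (258,263) has the eye. The pail is the grey steel one at top (308,222). Next I'll measure the hook, rail and pails.

```bash
python3 - <<'E'
from h import *
np.set_printoptions(precision=4,suppress=True)
S=load('scene');T=load('top')
yaw=np.radians(-11.2); c0=np.array([.4595,-.2897]); 
for nm,I in(('S',S),('T',T)):
    P=cloud(I); v,u=np.mgrid[:400,:640]
    x,y,z=P[...,0],P[...,1],P[...,2]
    d=P[...,:2]-c0; a=d@[np.cos(yaw),np.sin(yaw)]; b=d@[-np.sin(yaw),np.cos(yaw)]
    for lo,hi,t in((-.1,-.04,'-70'),(-.03,.03,'0'),(.04,.1,'+70')):
        m=(abs(a)<.05)&(b>lo)&(b<hi)&(z>.055)&(z<.15)
        q=np.c_[a[m],b[m],z[m]]
        print(nm,t,m.sum(),'min',q.min(0),'max',q.max(0),'med',np.median(q,0))
        if t=='0':
            for zl in np.arange(.055,.135,.01):
                k=(q[:,2]>zl)&(q[:,2]<=zl+.01)
                if k.any(): print('   z',round(zl,3),k.sum(),'a',q[k,0].min(),np.median(q[k,0]),q[k,0].max(),'b',np.median(q[k,1]))
    # rack top rectangle via plane z=.046 colour mask
    hsv=cv2.cvtColor(I['pixels'],cv2.COLOR_BGR2HSV)
    # pails: points above .06
    for pn,cx,cy in(('steel',.47,-.01),('yel',.37,-.03),('pur',.38,.1)):
        pass
    m=(x>.28)&(x<.56)&(y>-.15)&(y<.2)&(z>.04)&(z<.16)
    n,l,st,ce=cv2.connectedComponentsWithStats(m.astype(np.uint8))
    for i in range(1,n):
        if st[i,4]>40:
            q=P[l==i]; rim=q[(q[:,2]>.062)&(q[:,2]<.074)]; bl=q[q[:,2]>.085]
            print(nm,'obj px',ce[i],st[i,4],q.min(0),q.max(0))
            if len(rim)>5: print('   rim c',cv2.minEnclosingCircle(rim[:,:2].astype(np.float32)))
            if len(bl)>5: 
                w,V=np.linalg.eigh(np.cov(bl[:,:2].T)); print('   bail mid',bl.mean(0),(bl.min(0)+bl.max(0))/2,'dir yaw',np.degrees(np.arctan2(-V[0,1]*np.sign(V[1,1]),abs(V[1,1]))))
    # rail: free bar between clamps by z band
    m=(x>.6)&(x<.72)&(z>.297)&(z<.312)&(y>-.08)&(y<.1)
    f=np.polyfit(y[m],x[m],1); print(nm,'rail',f,'resid',np.std(x[m]-np.polyval(f,y[m])),'z',np.median(z[m]))
print(np.array([r.solve_ik(p,o) for p,o in []]))
E
```

```text
S -70 70 min [-0.0131 -0.0762  0.0568] max [ 0.0173 -0.0681  0.127 ] med [-0.0053 -0.0724  0.0834]
S 0 117 min [-0.0228 -0.0062  0.0551] max [0.0249 0.0023 0.1346] med [ 0.0006 -0.0031  0.1053]
   z 0.055 13 a 0.005338605697796084 0.009713861688815729 0.01651953037236778 b -0.0029758999575320777
   z 0.065 15 a -0.012227742059744227 0.0006225324466227577 0.006883508014471467 b -0.003039676168157402
   z 0.075 14 a -0.016622289590754017 -0.010881459058401571 -0.00044000434196798146 b -0.0027725482480113516
   z 0.085 10 a -0.021006956153775905 -0.018249861280886605 -0.014484333543085978 b -0.0030781341095841345
   z 0.095 6 a -0.02278849250094119 -0.017766058110261426 -0.015568014870694967 b -0.0035384445016283577
   z 0.105 16 a -0.01986157099813292 0.019974794989670894 0.02491569295237275 b -0.0032001533594439506
   z 0.115 16 a -0.017551941151861407 0.0169380218346206 0.01991327679757499 b -0.003990857156139608
   z 0.125 27 a -0.015613456989792438 0.0023861504859528856 0.017943530008240435 b -0.0024427076865054147
S +70 88 min [-0.0198  0.064   0.0553] max [0.0169 0.0736 0.1207] m
[... 2297 characters left out ...]
9107611179351807, 0.01630546525120735), 0.05229679495096207)
   bail mid [0.4922 0.0159 0.1292] [0.4912 0.0134 0.1156] dir yaw 6.007980421238289
T obj px [258.7171 257.8655] 357 [0.3281 0.1163 0.0402] [0.4369 0.1981 0.1449]
   rim c ((0.3839885890483856, 0.1519104540348053), 0.049663785845041275)
   bail mid [0.3821 0.1571 0.1292] [0.3825 0.1576 0.1152] dir yaw -86.48180727477656
T obj px [312.3708 264.882 ] 356 [ 0.3051 -0.0412  0.0402] [0.409  0.0434 0.1496]
   rim c ((0.35472068190574646, -0.000448696780949831), 0.05213622376322746)
   bail mid [0.3557 0.002  0.1313] [0.3577 0.0017 0.1226] dir yaw 74.88802161130458
T rail [0.15   0.6616] resid 0.003343203953810393 z 0.30433719607231735
[]
```

Positions agree between the two cameras to about 3 mm:

| Item | Measured position | Yaw |
|---|---|---|
| S-hook | (0.4595, -0.290) | -11.2° |
| Rail | x ≈ 0.664 + 0.15y | -8.5° |
| Pail | (0.4915, 0.014) | +6° |

Next I'll check IK for all waypoints.

```bash
cat >> h.py <<'E'
def ori(az,t,s=1):
    az,t=np.radians([az,t]); z=np.array([np.cos(az)*np.cos(t),np.sin(az)*np.cos(t),-np.sin(t)])
    y=s*np.array([-np.sin(az),np.cos(az),0]); return R.from_matrix(np.c_[np.cross(y,z),y,z]).as_rotvec(), z
def loc(o,yaw,p):  # o origin xyz, yaw deg, p local
    c,s=np.cos(np.radians(yaw)),np.sin(np.radians(yaw)); return np.array([o[0]+c*p[0]-s*p[1],o[1]+s*p[0]+c*p[1],o[2]+p[2]])
HO=np.array([.4595,-.2897,.073]); HY=-11.2
RO=np.array([.664+.15*.015,.015,.300]); RY=-8.5   # hanging place, bar centre
PO=np.array([.4915,.014,0]); PY=6.0
E
python3 - <<'E'
from h import *
np.set_printoptions(precision=3,suppress=True)
q0=r.read_qpos(); print(q0)
for t in(10,20,30):
  for s in(1,-1):
    o,z=ori(HY,t,s); o2,z2=ori(RY,t,s)
    g=loc(HO,HY,(-.020,0,.022))+.013*z
    W=[g-.1*z,g,g+[0,0,.22],loc(RO,RY,(-.12,0,.014))+.013*z2,loc(RO,RY,(-.026,0,.014))+.013*z2,loc(RO,RY,(-.02,0,-.022))+.013*z2]
    print('hook',t,s,*[r.solve_ik(w,a) for w,a in zip(W,[o,o,o,o2,o2,o2])],sep='\n ')
for t in(20,30,40):
  for az in(10,25):
    s=1
    o,z=ori(az+PY,t,s);o2,z2=ori(az+RY,t,s)
    g=loc(PO,PY,(0,-.05,.098))+.017*z
    hp=loc(RO,RY,(0,-.05,.067-.3+.098))+.017*z2
    W=[(g-.09*z,o),(g,o),(g+[0,0,.1],o),(hp+[-.12,0,.035],o2),(hp+[0,0,.035],o2),(hp,o2),(hp-.09*z2,o2)]
    print('pail',t,az,*[r.solve_ik(*w) for w in W],sep='\n ')
E
```

```text
[ 1.112  0.049  0.098  1.622 -0.     1.443]
hook
 10
 1
 None
 None
 None
 None
 [-0.012 -0.713 -1.023 -0.133 -0.135  0.024]
 [-0.014 -0.633 -1.058 -0.249 -0.132  0.023]
hook
 10
 -1
 None
 None
 None
 None
 [-0.012 -0.713 -1.023 -0.133 -0.135 -3.118]
 [-0.014 -0.633 -1.058 -0.249 -0.132 -3.118]
hook
 20
 1
 None
 None
 [-1.201 -0.986 -0.944  0.638  0.916 -0.494]
 None
 [-0.017 -0.696 -0.872  0.176 -0.123  0.045]
 [-0.019 -0.648 -0.92   0.08  -0.121  0.044]
hook
 20
 -1
 None
 None
 [-1.201 -0.986 -0.944  0.638  0.916  2.647]
 None
 [-0.017 -0.696 -0.872  0.176 -0.123 -3.096]
 [-0.019 -0.648 -0.92   0.08  -0.121 -3.097]
hook
 30
 1
 None
 [-1.135 -0.733 -1.158  0.35   0.774 -0.6  ]
 [-1.135 -0.85  -0.765  0.859  0.774 -0.6  ]
 [ 0.016 -0.922 -0.84   0.611 -0.142  0.083]
 [-0.025 -0.611 -0.696  0.442 -0.107  0.062]
 [-0.026 -0.582 -0.751  0.358 -0.105  0.061]
hook
 30
 -1
 None
 [-1.135 -0.733 -1.158  0.35   0.774  2.541]
 [-1.135 -0.85  -0.765  0.859  0.774  2.541]
 [ 0.016 -0.922 -0.84   0.611 -0.142 -3.059]
 [-0.025 -0.611 -0.696  0.442 -0.107 -3.079]
 [-0.026 -0.582 -0.751  0.358 
[... 970 characters left out ...]
15 -0.345 -0.813  0.18   0.594 -0.4  ]
 [-0.555 -0.617 -0.876  0.456  0.703 -0.512]
pail
 40
 10
 None
 [-0.572 -0.784 -1.069  0.62   0.614 -0.633]
 [-0.572 -0.838 -0.892  0.85   0.614 -0.633]
 [-0.345 -0.817 -0.906  0.644  0.281 -0.245]
 [-0.249 -0.396 -0.673  0.44   0.21  -0.18 ]
 [-0.249 -0.366 -0.724  0.359  0.21  -0.18 ]
 [-0.301 -0.634 -0.772  0.587  0.249 -0.215]
pail
 40
 25
 [-0.883 -0.593 -0.81   1.181  0.86  -1.345]
 [-0.671 -0.506 -0.893  0.788  0.8   -1.043]
 [-0.671 -0.586 -0.736  1.024  0.8   -1.043]
 [-0.502 -0.692 -0.825  0.74   0.576 -0.576]
 [-0.371 -0.322 -0.603  0.534  0.488 -0.462]
 [-0.371 -0.293 -0.653  0.455  0.488 -0.462]
 [-0.48  -0.507 -0.677  0.692  0.561 -0.555]
```

```bash
python3 - <<'E'
from h import *
np.set_printoptions(precision=4,suppress=True)
t=38
o,z=ori(HY,t); o2,z2=ori(RY,t); OV=.0125
g=loc(HO,HY,(-.020,0,.022))+OV*z
W=[(g+[0,0,.13],o),(g,o),(g+[0,0,.2],o),(loc(RO,RY,(-.12,0,.014))+OV*z2,o2),(loc(RO,RY,(-.026,0,.014))+OV*z2,o2),(loc(RO,RY,(-.02,0,-.022))+OV*z2,o2)]
Q=[r.solve_ik(*w) for w in W]; print(*Q,sep='\n')
assert all(q is not None for q in Q)
r.gripper_to(.4,40)
r.goto(*W[0])
r.move_straight(g+[0,0,.05],max_speed=.15)
hit=r.move_straight(g,max_speed=.06,guard=6)
print('hit',hit,r.read_tool_pos()-g,r.read_wrist_force(),r.read_t())
s=snap('scene');T=snap('top')
a=cv2.resize(s['pixels'][220:330,180:300],None,fx=3.3,fy=3.3,interpolation=cv2.INTER_CUBIC)
b=cv2.resize(T['pixels'][190:300,350:470],None,fx=3.3,fy=3.3,interpolation=cv2.INTER_CUBIC)
cv2.imwrite('pics/g1.png',np.hstack([a,cv2.convertScaleAbs(b,alpha=1.6)]))
E
```

```text
[-1.0743 -0.762  -0.8181  0.8299  0.652  -0.639 ]
[-1.0743 -0.6755 -1.0385  0.523   0.652  -0.639 ]
[-1.0743 -0.7491 -0.6729  0.9622  0.652  -0.639 ]
[ 0.0035 -0.7934 -0.6905  0.7718 -0.1195  0.094 ]
[-0.0317 -0.5159 -0.5436  0.6388 -0.0919  0.072 ]
[-0.0334 -0.4961 -0.6026  0.5599 -0.0905  0.071 ]
hit False [ 0.0002 -0.0003  0.0006] [-0.4683 -0.5372 -0.3642] 5.2167
```

View pics/g1.png

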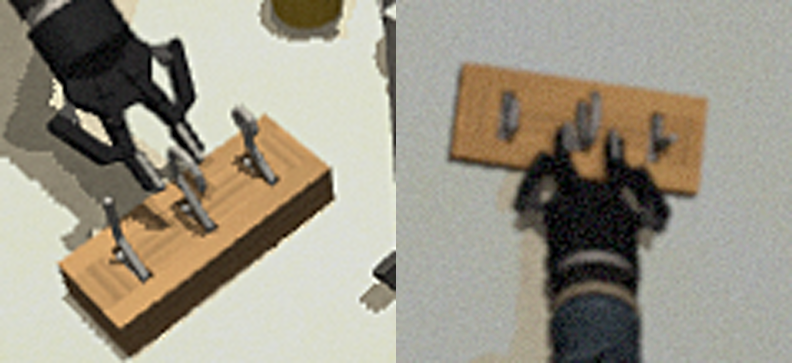

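In the picture the two finger tips straddle the S-hook (left crop at (155,185) and (195,150), hook at (180,165)), and both neighbours are clear. I'll close, lift and carry the hook to the rail.

```bash
python3 - <<'E'
from h import *
np.set_printoptions(precision=4,suppress=True)
t=38
o,z=ori(HY,t); o2,z2=ori(RY,t); OV=.0125
g=loc(HO,HY,(-.020,0,.022))+OV*z
r.gripper_to(0,40); r.pause(.2)
print('w',r.read_width(),r.read_gripper_force(),r.read_tool_pos()-g)
print(r.move_straight(g+[0,0,.05],max_speed=.06,guard=15))
r.move_straight(g+[0,0,.2],max_speed=.15)
print('w',r.read_width(),r.read_gripper_force(),r.read_wrist_force())
p=loc(RO,RY,(-.10,0,.020))+OV*z2
r.goto(p,o2); r.pause(.3)
print(r.read_tool_pos()-p,r.read_t())
s=snap('scene');T=snap('top')
u,v=proj(s,p)[0].astype(int); U,V=proj(T,p)[0].astype(int); print(u,v,U,V)
a=cv2.resize(s['pixels'][v-60:v+60,u-60:u+60],None,fx=3.3,fy=3.3,interpolation=cv2.INTER_CUBIC)
b=cv2.resize(T['pixels'][V-60:V+60,U-60:U+60],None,fx=3.3,fy=3.3,interpolation=cv2.INTER_CUBIC)
cv2.imwrite('pics/g2.png',np.hstack([a,cv2.convertScaleAbs(b,alpha=1.8)]))
# hook points in the rail frame (x,y from RO; z)
c,sn=np.cos(np.radians(RY)),np.sin(np.radians(RY))
for n,I in(('S',s),('T',T)):
    P=cloud(I); d=P-RO; a=d[...,0]*c+d[...,1]*sn; b=-d[...,0]*sn+d[...,1]*c; h=d[...,2]
    m=(a>-.105)&(a<-.03)&(abs(b)<.03)&(h>-.08)&(h<.09)
    for lo in np.arange(-.08,.09,.015):
        k=m&(h>lo)&(h<=lo+.015)
        if k.any(): print(n,round(lo,3),k.sum(),'a',np.percentile(a[k],[2,50,98]),'b',np.percentile(b[k],[5,50,95]))
    k=(abs(a)<.02)&(h>-.008)&(h<.012)&(abs(b)<.06); print(n,'bar a',np.median(a[k]),'h',np.percentile(h[k],[50,95]))
E
```

```text
w 0.07828005281608523 38.9959366992116 [ 0.0002 -0.0002  0.0006]
False
w 0.07570072996927735 38.948141634464264 [-0.0488  0.1461 -1.0978]
[ 0.     -0.0011 -0.0001] 9.5833
334 165 297 173
S -0.065 30 a [-0.0958 -0.0797 -0.0597] b [-0.0067 -0.0048 -0.001 ]
S -0.05 27 a [-0.0979 -0.0901 -0.056 ] b [-0.0081 -0.0044  0.0003]
S -0.035 18 a [-0.0862 -0.0611 -0.0569] b [-0.0072 -0.0037 -0.0006]
S -0.02 26 a [-0.0873 -0.076  -0.0651] b [-0.0069 -0.0039  0.0024]
S -0.005 18 a [-0.0981 -0.0895 -0.0813] b [-0.0125 -0.0039 -0.0018]
S 0.01 53 a [-0.1035 -0.0929 -0.0854] b [-0.02   -0.0111  0.0075]
S 0.025 61 a [-0.1048 -0.0953 -0.0551] b [-0.0182 -0.0053  0.0071]
S 0.04 42 a [-0.0964 -0.0751 -0.0588] b [-0.0066 -0.0044 -0.0009]
S 0.055 2 a [-0.075  -0.072  -0.0689] b [-0.004  -0.0037 -0.0034]
S bar a 0.0028949735866451035 h [0.0036 0.0067]
T -0.05 3 a [-0.0664 -0.0649 -0.0633] b [-0.0018 -0.0018 -0.0018]
T -0.035 5 a [-0.0687 -0.0633 -0.0582] b [-0.0022  0.0001  0.0019]
T -0.02 7 a [-0.0807 -0.0734 -0.0674] b [-0.0014 -0.0005  0.0012]
T 0.01 13 a [-0.1041 -0.0929 -0.0872] b [-0.0143 -0.0047  0.0139]
T 0.025 48 a [-0.104  -0.0997 -0.0614] b [-0.0139 -0.0013  0.0162]
T 0.04 44 a [-0.0997 -0.0838 -0.0611] b [-0.0023  0.001   0.0046]
T 0.055 6 a [-0.0923 -0.081  -0.0764] b [-0.0025  0.0006  0.0018]
T bar a -0.0029373858359516584 h [0.0041 0.0081]
```

View pics/g2.png

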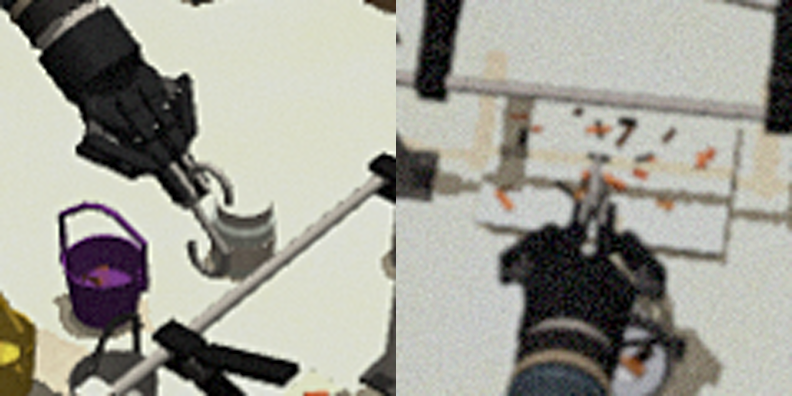

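The hook is held upright, with its curl at left crop (215,185). It sits in front of the bar and midway between the clamps, and the hook and bar offsets agree in both cameras. I'll bring it in under the tip, lower it with a guard, release and look.

```bash
cat > look.py <<'E'
from h import *
def hookinfo(I):
    c,sn=np.cos(np.radians(RY)),np.sin(np.radians(RY))
    P=cloud(I); d=P-RO; a=d[...,0]*c+d[...,1]*sn; b=-d[...,0]*sn+d[...,1]*c; h=d[...,2]
    m=(abs(a)<.05)&(abs(b)<.05)&(h>-.12)&(h<.03)&~((abs(h)<.010)&(abs(a)<.015))
    for lo in np.arange(-.12,.03,.012):
        k=m&(h>lo)&(h<=lo+.012)
        if k.any(): print(round(lo,3),k.sum(),'a',np.percentile(a[k],[2,50,98]),'b',np.percentile(b[k],[2,50,98]))
E
python3 - <<'E'
from look import *
np.set_printoptions(precision=4,suppress=True)
o2,z2=ori(RY,38); OV=.0125
P=lambda a,h: loc(RO,RY,(a,0,h))+OV*z2
print(r.move_straight(P(-.10,.014),max_speed=.1))
print(r.move_straight(P(-.027,.014),max_speed=.08,guard=5))
print(r.move_straight(P(-.025,-.004),max_speed=.04,guard=4))
f0=r.read_wrist_force()
h=r.move_straight(P(-.020,-.026),max_speed=.03,guard=3)
print(h,r.read_tool_pos()-P(-.02,-.022),r.read_wrist_force()-f0)
s=snap('scene'); hookinfo(s)
u,v=proj(s,RO)[0].astype(int)
cv2.imwrite('pics/g3.png',cv2.resize(s['pixels'][v-60:v+60,u-70:u+70],None,fx=4,fy=4,interpolation=cv2.INTER_CUBIC))
print(r.read_t())
E
```

```text
False
False
False
True [-0.0007  0.0001  0.0003] [0.4979 0.1817 2.6862]
-0.108 22 a [-0.0103  0.0002  0.0139] b [-0.0064 -0.0026  0.0019]
-0.096 19 a [-0.0158 -0.01    0.0188] b [-0.0069 -0.0034  0.0006]
-0.084 17 a [-0.0181  0.0177  0.0229] b [-0.0063 -0.003  -0.0003]
-0.072 16 a [0.0103 0.0164 0.023 ] b [-0.0053 -0.0028  0.0024]
-0.06 21 a [-0.0044  0.0049  0.014 ] b [-0.0064 -0.003   0.0024]
-0.048 16 a [-0.0145 -0.0074 -0.0003] b [-0.006  -0.0041  0.0025]
-0.036 4 a [-0.0247 -0.0116 -0.0103] b [-0.0149 -0.0083 -0.0024]
-0.024 38 a [-0.0419 -0.0212  0.0237] b [-0.0201 -0.0142  0.0131]
-0.012 97 a [-0.0489 -0.0294  0.0227] b [-0.0343 -0.0054  0.0157]
-0.0 113 a [-0.0485 -0.0394  0.0189] b [-0.0372 -0.0026  0.0268]
0.012 51 a [-0.0497 -0.0462  0.0004] b [-0.0414 -0.0033  0.0367]
12.2417
```

View pics/g3.png

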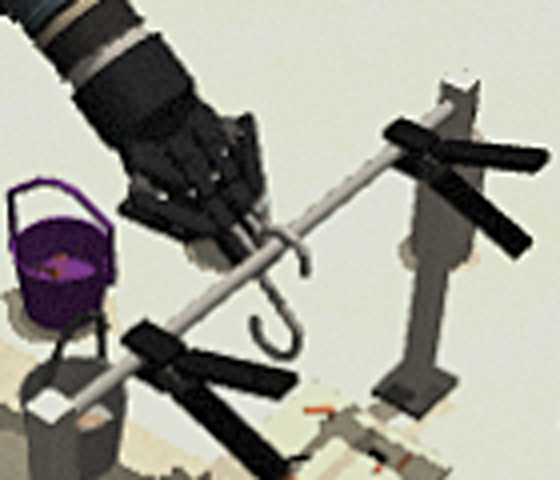

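The hook is over the bar at crop (285,245), with the tip on the far side, the lower curl hanging free, and both clamps well clear. It made contact at the predicted height. I'll release, back off, and go to the pail pre-grasp while the hook settles.

```bash
python3 - <<'E'
from look import *
np.set_printoptions(precision=4,suppress=True)
o2,z2=ori(RY,38)
r.gripper_to(.3); p=r.read_tool_pos()
r.move_straight(p-.03*z2,max_speed=.05); r.move_straight(p-.11*z2,max_speed=.15)
r.pause(.5)
s=snap('scene'); hookinfo(s); T=snap('top')
print(r.read_t(),r.read_qpos())
# pail re-measure from both views (arm partly hides)
for n,I in(('S',s),('T',T)):
    P=cloud(I);x,y,z=P[...,0],P[...,1],P[...,2]
    m=(abs(x-.49)<.06)&(abs(y-.014)<.07)&(z>.085)&(z<.15)
    q=P[m]
    if len(q)>10:
        w,V=np.linalg.eigh(np.cov(q[:,:2].T)); print(n,len(q),q.min(0),q.max(0),'dir',V[:,1]*np.sign(V[1,1]))
        c,sn=np.cos(np.radians(PY)),np.sin(np.radians(PY)); d=q-PO; a=d[:,0]*c+d[:,1]*sn;b=-d[:,0]*sn+d[:,1]*c
        for lo in np.arange(.085,.15,.01):
            k=(q[:,2]>lo)&(q[:,2]<=lo+.01)
            for sg in(1,-1):
                kk=k&(b*sg>0)
                if kk.any(): print('  ',round(lo,3),sg,kk.sum(),'a',np.median(a[kk]),'b',np.percentile(b[kk],[5,50,95]))
# plan
for t,az in((30,25),(35,25),(40,25),(40,18)):
    o,z=ori(az+PY,t);o3,z3=ori(az+RY,t); OV=.017
    g=loc(PO,PY,(0,-.05,.098))+OV*z; hp=loc(RO,RY,(0,-.05,.067-.3+.098))+OV*z3
    W=[(g+[0,0,.14]-.06*z,o),(g-.08*z,o),(g,o),(g+[0,0,.12],o),(loc(hp,RY,(-.12,0,.033)),o3),(loc(hp,RY,(-.006,0,.033)),o3),(hp,o3),(hp-.09*z3,o3)]
    print(t,az,[q is not None for q in (r.solve_ik(*w) for w in W)])
E
```

```text
-0.108 19 a [-0.0076  0.0044  0.0163] b [-0.0068 -0.0034  0.0022]
-0.096 24 a [-0.0155 -0.0059  0.0244] b [-0.0068 -0.0028  0.0029]
-0.084 18 a [-0.0186  0.0205  0.0259] b [-0.0051 -0.0029  0.0024]
-0.072 17 a [0.0064 0.0195 0.0263] b [-0.0074 -0.0023  0.001 ]
-0.06 20 a [-0.0045  0.0059  0.0139] b [-0.0047 -0.0022  0.0008]
-0.048 18 a [-0.017  -0.0084 -0.0009] b [-0.0063 -0.003   0.0014]
-0.036 2 a [-0.0132 -0.0131 -0.013 ] b [-0.004  -0.0016  0.0008]
-0.024 6 a [-0.0227  0.001   0.0233] b [-0.0066 -0.0036 -0.0004]
-0.012 20 a [-0.0223  0.0183  0.0239] b [-0.0065 -0.0031 -0.0001]
-0.0 21 a [-0.0177  0.0054  0.0208] b [-0.0044 -0.0021  0.002 ]
0.012 4 a [-0.0019  0.0002  0.0118] b [-0.0055 -0.0033 -0.0004]
14.5917 [-0.0022 -0.7432 -0.6087  0.8064 -0.115   0.0905]
S 90 [ 0.486  -0.0413  0.0861] [0.5022 0.0641 0.1448] dir [-0.0957  0.9954]
   0.085 1 7 a 0.003119083654109118 b [0.0431 0.0449 0.0468]
   0.095 1 5 a 0.0039024654136277682 b [0.0406 0.0432 0.0481]
   0.105 1 7 a 0.0034852039488865 b [0.04   0.0437 0.0499]
   0.105 -1 2 a 0.0010741391710269903 b [-0.0495 -0.0484 -0.0473]
  
[... 573 characters left out ...]
0468 -0.0468 -0.0468]
   0.105 -1 2 a -0.0003765070147632068 b [-0.0529 -0.0512 -0.0495]
   0.115 -1 9 a -0.0006301416572740163 b [-0.0515 -0.0466 -0.0408]
   0.125 -1 10 a -9.915351107652164e-06 b [-0.0379 -0.0305 -0.0226]
   0.135 1 2 a 0.001266058530253291 b [0.0005 0.0016 0.0027]
   0.135 -1 24 a 0.0017658437122663377 b [-0.0234 -0.0117 -0.0007]
   0.145 1 1 a -0.0009403026602737008 b [0.0032 0.0032 0.0032]
   0.145 -1 1 a 0.0014505320912525342 b [-0.0029 -0.0029 -0.0029]
30 25 [True, True, True, True, True, True, True, True]
35 25 [True, True, True, True, True, True, True, True]
40 25 [True, True, True, True, True, True, True, True]
40 18 [True, True, True, True, True, True, True, True]
```

The S-hook hangs freely and upright, let go, with its lower curl within about 1 mm of the bar's plane. The pail is where it was first measured. I'll grip the pail's right bail leg from the robot side, avoiding the yellow pail.

```bash
python3 - <<'E'
from look import *
np.set_printoptions(precision=4,suppress=True)
t,az,OV=30,25,.017
o,z=ori(az+PY,t); g=loc(PO,PY,(0,-.05,.098))+OV*z
r.gripper_to(.4,80)
r.goto(g+[0,0,.14]-.06*z,o)
r.move_straight(g-.08*z,max_speed=.15)
print(r.move_straight(g,max_speed=.06,guard=4),r.read_t())
s=snap('scene');T=snap('top')
u,v=proj(s,g)[0].astype(int); U,V=proj(T,g)[0].astype(int)
a=cv2.resize(s['pixels'][v-50:v+50,u-50:u+50],None,fx=4,fy=4,interpolation=cv2.INTER_CUBIC)
b=cv2.resize(T['pixels'][V-50:V+50,U-50:U+50],None,fx=4,fy=4,interpolation=cv2.INTER_CUBIC)
cv2.imwrite('pics/g4.png',np.hstack([a,cv2.convertScaleAbs(b,alpha=1.8)]))
E
```

```text
False 18.6583
```

View pics/g4.png

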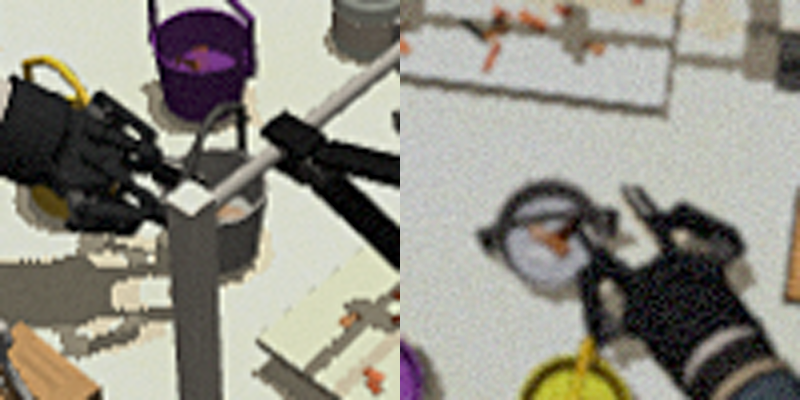

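In the top crop the right leg at (605,218) stands between the finger tips at (577,225) and (632,195), and the yellow pail is clear. I'll close, lift and carry the pail to the standoff.

```bash
cat > meas.py <<'E'
from look import *
def bail(I,a0,nm,zlo=.20):
    """median of the bail's flat middle and of hook's low curl, rail frame"""
    c,sn=np.cos(np.radians(RY)),np.sin(np.radians(RY))
    P=cloud(I); d=P-RO; a=d[...,0]*c+d[...,1]*sn; b=-d[...,0]*sn+d[...,1]*c; z=P[...,2]
    m=(abs(a-a0)<.03)&(abs(b)<.045)&(z>zlo)&(z<.262)
    for lo in np.arange(-.045,.045,.009):
        k=m&(b>lo)&(b<=lo+.009)
        if k.any(): print(nm,'b',round(lo+.0045,4),k.sum(),'a',np.median(a[k]),'ztop',np.percentile(z[k],95))
    q=np.c_[b[m],a[m]]
    if len(q)>5: print(nm,'slope a/b deg',np.degrees(np.arctan(np.polyfit(q[:,0],q[:,1],1)[0])))
    m=(abs(a)<.035)&(abs(b)<.012)&(z>.19)&(z<.262)&(a>-.03)
    print(nm,'hook low: a',np.percentile(a[m],[2,98]) if m.any() else None,'b',np.median(b[m]) if m.any() else None,'zmin',z[m].min() if m.any() else None)
E
python3 - <<'E'
from meas import *
np.set_printoptions(precision=4,suppress=True)
t,az,OV=30,25,.017
o,z=ori(az+PY,t); g=loc(PO,PY,(0,-.05,.098))+OV*z
o3,z3=ori(az+RY,t)
r.gripper_to(0,80); r.pause(.2); print('w',r.read_width(),r.read_gripper_force())
r.move_straight(g+[0,0,.03],max_speed=.05); print('F',r.read_wrist_force())
r.move_straight(g+[0,0,.12],max_speed=.15)
hp=loc(RO,RY,(0,-.05,-.135))+OV*z3
p=loc(hp,RY,(-.12,0,.029)); r.move_straight(p,ori=o3,max_speed=.12); r.pause(.4)
print(r.read_tool_pos()-p,r.read_width(),r.read_t())
s=snap('scene');T=snap('top'); bail(s,-.12,'S'); bail(T,-.12,'T')
u,v=proj(s,RO)[0].astype(int); U,V=proj(T,RO)[0].astype(int)
a=cv2.resize(s['pixels'][v-40:v+80,u-70:u+50],(400,400),interpolation=cv2.INTER_CUBIC)
b=cv2.resize(T['pixels'][V-40:V+80,U-60:U+60],(400,400),interpolation=cv2.INTER_CUBIC)
cv2.imwrite('pics/g5.png',np.hstack([a,cv2.convertScaleAbs(b,alpha=1.8)]))
E
```

```text
w 0.05961801157989948 78.15236560127232
F [ 0.0496  0.282  -2.3368]
[ 0.0001 -0.0006  0.0003] 0.06194323898603975 21.9417
S b -0.0405 24 a -0.11753404138754633 ztop 0.22508708062427013
S b -0.0315 12 a -0.11748309524711958 ztop 0.2308181355913175
S b -0.0225 10 a -0.11639708560965614 ztop 0.23641145149552908
S b -0.0135 9 a -0.11544414563727212 ztop 0.2401804015043434
S b -0.0045 8 a -0.11728200984718937 ztop 0.24041990380996417
S b 0.0045 5 a -0.1153157060657891 ztop 0.2401057662253016
S b 0.0135 6 a -0.11490500113119263 ztop 0.237339237812373
S b 0.0225 6 a -0.11579127751771408 ztop 0.23250941735178818
S b 0.0315 4 a -0.1149208026115939 ztop 0.22446735928190803
S b 0.0405 6 a -0.11634419061272232 ztop 0.21940487659912603
S slope a/b deg 6.334456149694185
S hook low: a [-0.0161  0.0245] b -0.0030873622263475416 zmin 0.1976476645779015
T b -0.0405 35 a -0.12855623498708818 ztop 0.22024453300819619
T b -0.0315 14 a -0.1213318780264464 ztop 0.227840787138097
T b -0.0225 11 a -0.12059874431605833 ztop 0.23730639937443077
T b -0.0135 9 a -0.11845497877743244 ztop 0.23828226595579247
T b -0.0045 9 a -0.11989947949251867 ztop 0.24281738406835057
T b 0.0045 9 a -0.12069027527011565 ztop 0.24109143694675264
T b 0.0135 10 a -0.1202952869227859 ztop 0.23900143531203388
T b 0.0225 9 a -0.11960550450210404 ztop 0.23878760863235482
T b 0.0315 9 a -0.12064195827096352 ztop 0.228774243689935
T b 0.0405 9 a -0.12039888381332911 ztop 0.22475155846826814
T slope a/b deg 7.422131008893898
T hook low: a [-0.02    0.0146] b 6.188175220959167e-05 zmin 0.1946633349213276
```

View pics/g5.png

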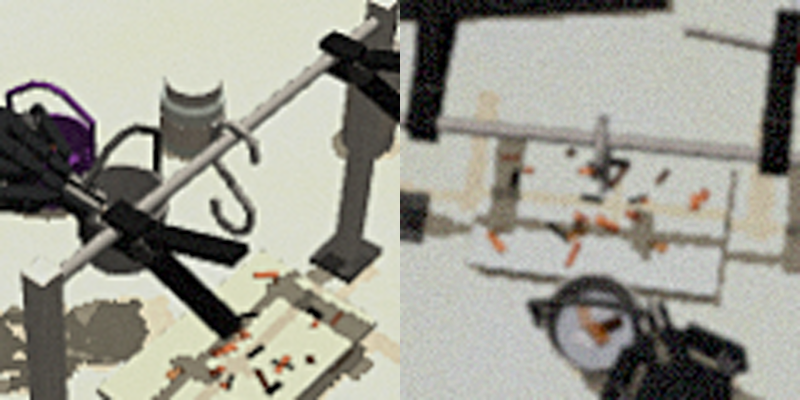

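The pail is held upright, with its bail square to the hook plane at a = -0.119 and its top at z 0.240, level with the curl's mouth. The hook hangs still at left crop (235,200). I'll insert it over the lower tip.

```bash
python3 - <<'E'
from meas import *
np.set_printoptions(precision=4,suppress=True)
t,az,OV=30,25,.017
o3,z3=ori(az+RY,t); hp=loc(RO,RY,(0,-.05,-.135))+OV*z3
A=lambda a,h: loc(hp,RY,(a,0,h))
print(r.move_straight(A(-.045,.029),max_speed=.1)); r.pause(.2)
print(r.move_straight(A(-.007,.029),max_speed=.04,guard=3)); r.pause(.3)
f0=r.read_wrist_force(); print(f0,r.read_tool_pos()-A(-.007,.029))
print(r.move_straight(A(-.003,.006),max_speed=.03,guard=2))
for h in(.004,.002,0,-.002,-.004,-.006):
    r.move_straight(A(-.002,h),max_speed=.02); r.pause(.15); f=r.read_wrist_force()-f0; print(h,f)
    if f[2]>1.7: break
s=snap('scene');T=snap('top'); bail(s,0,'S',.19)
u,v=proj(s,RO)[0].astype(int)
cv2.imwrite('pics/g6.png',cv2.resize(s['pixels'][v-30:v+90,u-60:u+60],(600,600),interpolation=cv2.INTER_CUBIC)); print(r.read_t())
E
```

```text
False
False
[-0.3089 -0.5336 -3.4387] [-0.0001 -0.      0.0001]
False
0.004 [0.8764 0.5713 0.0749]
0.002 [0.5163 0.8991 1.0667]
0 [0.4423 0.2356 1.2243]
-0.002 [ 0.1353 -0.0808  3.8986]
S b -0.0405 1 a 0.003363272846969392 ztop 0.19193232385934345
S b -0.0225 3 a -0.0014554191336405612 ztop 0.20462362362259842
S b -0.0135 9 a 0.0023559265172609038 ztop 0.20861467990428062
S b -0.0045 95 a 0.005535218905865972 ztop 0.25864043284588917
S b 0.0045 23 a 0.0031033302669208015 ztop 0.25752451448019975
S b 0.0135 7 a 0.0030083345249872556 ztop 0.2073095083099653
S slope a/b deg 4.4503017651191605
S hook low: a [-0.0173  0.0242] b -0.002802612778251841 zmin 0.19654462518207427
27.175
```

View pics/g6.png

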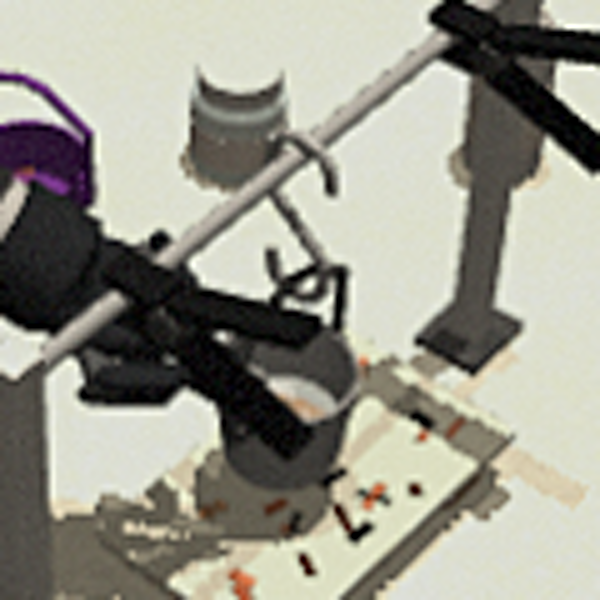

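The bail sits in the lower curl at about crop (300,285), at the hook's plane, and the pail's weight has transferred to it. I'll release gently and back away.

```bash
python3 - <<'E'
from meas import *
np.set_printoptions(precision=4,suppress=True)
t,az,OV=30,25,.017
o3,z3=ori(az+RY,t); hp=loc(RO,RY,(0,-.05,-.135))+OV*z3
r.move_straight(loc(hp,RY,(-.002,0,-.001)),max_speed=.02)
r.gripper_to(.12); r.pause(.3); r.gripper_to(.3); r.pause(.3)
p=r.read_tool_pos(); print(r.move_straight(p-.04*z3,max_speed=.04,guard=3)); r.move_straight(p-.12*z3,max_speed=.12)
r.pause(3)
c,sn=np.cos(np.radians(RY)),np.sin(np.radians(RY))
for i in range(3):
    s=snap('scene'); T=snap('top'); P=cloud(T); d=P-RO; a=d[...,0]*c+d[...,1]*sn; b=-d[...,0]*sn+d[...,1]*c; z=P[...,2]
    k=(abs(a)<.07)&(abs(b)<.07)&(z>.12)&(z<.15); print('rim T',k.sum(),a[k].mean(),b[k].mean(),a[k].min(),a[k].max(),b[k].min(),b[k].max())
    r.pause(.4)
bail(s,0,'S',.19)
u,v=proj(s,RO)[0].astype(int)
cv2.imwrite('pics/g7.png',cv2.resize(s['pixels'][v-90:v+110,u-150:u+110],(780,600),interpolation=cv2.INTER_CUBIC)); print(r.read_t())
E
```

```text
False
rim T 170 0.0005821042039487719 0.0019493609192760928 -0.04430603787403841 0.04336259282998598 -0.05002892957897552 0.05502794612874044
rim T 171 0.00014329235702801132 0.0022215478160573046 -0.0444737295168956 0.04350662836451522 -0.05008743801492313 0.055316834313582704
rim T 167 0.0007377712235811687 0.002241555528127531 -0.0429653622620647 0.04285993074882439 -0.05011637671796948 0.05507682398404698
S b -0.0405 1 a 0.004826520171226093 ztop 0.19029366514314117
S b -0.0225 3 a 0.0019542430064623754 ztop 0.20860869056038123
S b -0.0135 7 a 0.003326201316777762 ztop 0.20750291885969785
S b -0.0045 103 a 0.0038014174292235873 ztop 0.2591731977832224
S b 0.0045 15 a 0.004712530887203941 ztop 0.2534150142877265
S b 0.0135 5 a 0.004499587453163277 ztop 0.209089774406957
S b 0.0225 1 a 0.001456594059438885 ztop 0.20453855881666372
S b 0.0405 1 a 0.004073860756908192 ztop 0.19016293211509172
S slope a/b deg 3.9592287932788968
S hook low: a [-0.0163  0.0251] b -0.002670348879737226 zmin 0.19905933199207015
35.0167
```

View pics/g7.png

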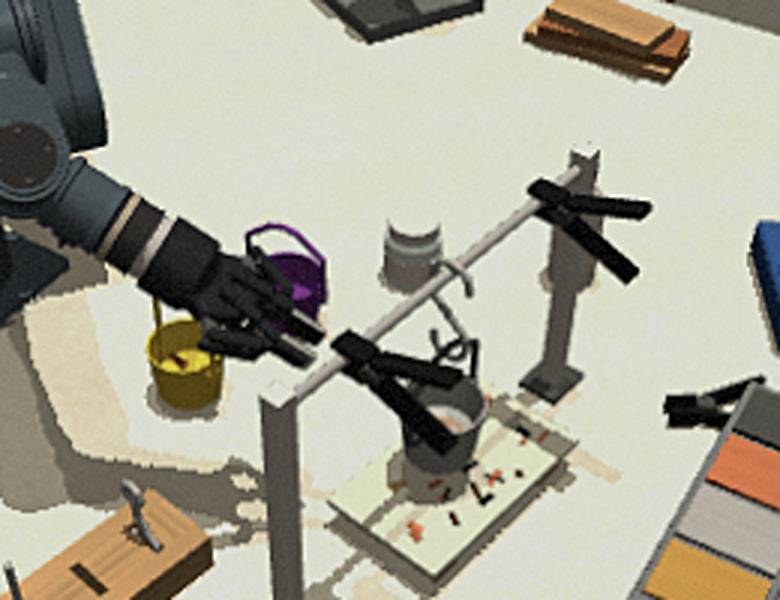

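The pail hangs level and still from the S-hook, with its bail in the lower curl at crop (455,345), between the clamps. The gripper is clear, and the hooks and bench items in view look undisturbed. I'm handing in.

```bash
python3 -c "
from plant import r
print(r.close_job())"
```

```text
the job is handed in; nothing more can be done
None
```

The S-hook hangs on the rail between the clamps and the pail hangs still and upright from its lower curl; I handed the job in at about 35 s on the robot's clock, and the hand-in call returned no verdict.

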